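# Tighten the trolley's tow eye with an axle rod

### The arm

A 6-joint arm with a two-finger parallel gripper is mounted at the origin on the work surface. World frame = base frame: x ahead of the robot, y to its left, z up, the work surface at z = 0. Lengths are in m, angles in rad, forces in N, time in s.
With the tool pointing down it reaches from about 0.3 to 0.825 m from the base axis. Payload 5.4 kg.
Tool frame: the origin (TCP) lies midway between the tips of the shut fingers; the grasp point (between the pads) lies 19 mm behind it; z points along the fingers, y is the line along which they close (so a half turn about z gives the same grasp; the last joint's range is limited). The gripper opens to 92 mm and grips with 3 to 60 N. Pads are 20 mm wide; open, the fingers measure 128 mm over their backs; the gripper's body (75 mm by 189 mm) begins 69 mm behind the grasp point.
Start: joints at [-1.351, 0.158, 1.597, -0, 1.386, -0.21], TCP at [0.24, -0.523, 0.215] pointing down, gripper open.
Joint ranges: [-2.91, 2.91], [-0.94, 2.29], [0.18, 2.7], [-1.29, 4.43], [0.17, 2.64], [-3, 3]. Speed limits (rad/s): [2.57, 2.57, 3.14, 3.14, 3.14, 3.14].

### API

Orientations are given as a unit quaternion [x, y, z, w].
In Python, from station import manip gives the robot as it stands.
- The arm moves only by the tool carry_out, never from a script. Its argument "series" is a list that holds one entry, the list of rows, each a list of 7 numbers: the turn, a rotation vector about the tool's x, y, z scaled (see below), then the shift along the tool's x, y, z scaled (see below), then the gripper command: -1 is shut, 1 is fully open, values between are in proportion. In form: [[[rx, ry, rz, dx, dy, dz, claw], ...]]. A call has 1 to 10 rows; each row is the pose to reach, as a shift and turn from the pose commanded when the call began, along the tool's axes at that moment; what a row does not reach only later rows make up. The controller multiplies each number of a shift by 0.5 m and each number of a turn by 90 degrees. A row lasts 1/8 s, in which the tool goes at most 62.5 mm and 10.7 degrees, less where a joint would pass 70% of its speed; a pose out of reach is approached as far as the arm can. A call with a number of a shift or a turn outside -1 to 1 is refused whole. A call with a gripper value outside its range is refused whole. The fingers move at their own pace and stop on an object; "squeeze" is the grip in N (left out, the last holds). Time passes only in rows, so rows that repeat a pose let the fingers close. It gives the time, the measured TCP pose, the force, the opening and the grip force at its end, in the units of the state.
- manip.sense(): the state, without advancing time (a new reading comes with each control period).
- manip.grab_frame(name): name is "scene" or "top" or "wrist"; returns a dict with "pixels" (384x512x3 uint8, red, green, blue), "vfov" (degrees; the focal length in pixels is half the picture's height over the tangent of half this angle, whatever the lens; pixels are square), "cx", "cy" (the principal point, pixels), "R" (3x3) and "t" (3): a world point X has camera coordinates R X + t. Camera axes: x right, y down, z forward; pixel columns grow to the right and rows downward; lengths in m; the calibration is good to about 2 mm. A picture is of the moment at which its call begins. There is no depth.
- manip.hand_in(): hands the job in; it is judged then, once.
Trained networks look in the newest picture that a camera, given by its name, has taken for a name from the list of things; names that differ only in an ending like _2 or _b are one class to them, and where a whole thing is asked for, a point or a joint stands for the part that bears it (a point fixed in the world has none). Each returns a list of dicts, best first, with "score" (0 to 1); they miss things now and then, are a little off and sometimes report something else, mostly with a low value. They report only what shows in the picture. A call takes as long as a camera call.
- manip.silhouettes(camera, thing): "pixels" (384x512 bool, what is visible of it) and "rect" ([centre column, centre row, width, height] in pixels, round what is visible of it).
- manip.tip_of(camera, thing): "pixel" ([column, row] in pixels: a listed point, or the origin of a listed thing).
The state is a dict: "t": time; "joint_positions": joint angles; "joint_velocities": joint speeds; "joint_efforts": joint torques, N m; "tool_pos": TCP position; "tcp_rot": TCP orientation; "contact_force": force on the tool from outside, world axes, zero at the start; "moment": the same for the moment, N m; "opening": finger opening in m; "grip_force": force on a finger pad.
Only numpy, scipy, OpenCV 4.12 (cv2) and the standard library are available. Lean on these libraries where they do the work, as an engineer would, in place of code of your own. Each camera call takes 0.05 s, during which the arm holds its last target. There are 200 camera calls.

### The job

The tow eye on the model trolley is not screwed home yet. Take the red axle rod from its wooden rack, slide it through the eye's loop and use it as a lever to turn the eye clockwise (seen from above) until it comes up against its stop, and hold it there snugly for a moment without forcing it: run down it turns at about 0.1 Nm, home it wants 0.2 to 0.45 Nm, never more. Then draw the rod out and lay it back in the rack, leaving the eye home and the other things where they are.

Things in the scene. Friction and masses are not known exactly. Their poses are not given: they have to be found in the camera images.
- rod: straight round red rod (tommy bar, really a spare axle), 12 mm across, 220 mm long, 30 g, loose. Origin at its middle, x along it (both ends alike). At the start it lies level in the rack's two V cradles, its axis 48.5 mm above the table, x the same way as the rack's x
- rack: wooden rack fixed to the table: base 200 x 70 x 10 mm and two V cradles (90 degree V, open upwards, 14 mm thick, mouth about 44 mm wide, top edges 66 mm above the table) 75 mm either side of the middle along x, nothing between them above the base. Origin under its middle; x along the rod's place. A rod lying in it has its axis 48.5 mm above the origin
- chassis: plywood trolley deck fixed to the table, 280 x 120 mm, its top 45 mm above the table, on battens. Origin on the table right under the tow eye, about 50 mm in from the near end; x along the deck, away from the robot. From 60 to 160 mm along x two low white side boards stand to 75 mm; at 200 mm are two white wheels (top 85 mm) on an axle
- plate: square aluminium mounting plate of the tow eye, 44 x 44 x 4 mm, fixed on the deck, skewed on it. Origin under its middle, on the eye's turning axis (vertical). Where the thread ends is not exact: the eye comes home with its x anywhere within 0.3 rad of this plate's x, either way, different each time, to be felt
- bush: black rubber bush with a yellow mark along its x, 30 mm across, 10 high, between plate and eye; origin under its middle. It carries the eye's thread and stop and twists elastically under the torque on the eye, 12 Nm per rad, back to zero (x along the plate's x) when let go
- eye: forged steel tow eye on a vertical screw. Origin at the middle of the loop, on the turning axis, 103 mm above the table. x runs level through the loop's opening, y across it, z up. Opening 18 mm wide (y) and about 26 high (z), corners slanted; loop 10 mm thick (x), 32 wide, 42 high overall. At the start it is 0.45 to 0.85 rad short of home; clockwise seen from above tightens
- eye_top (a point): the top of the loop, 21 mm above the eye's origin, on the turning axis. The eye turns at 0.08 Nm, stays where left, does not sink as it turns, and meets a firm stop at home. A 12 mm rod through it swings about 0.5 rad either way before it bites. 0.2 Nm twists the bush 0.017 rad, 0.45 Nm 0.0375 rad
- tray: blue open tray with markers, 170 x 120 x 40 mm, fixed; origin under its middle
- bottle: clear drink bottle, 64 mm across, 200 tall, upright; origin under its middle
- glue: yellow glue stick, 28 mm across, 95 tall, upright; origin under its middle
- wheel: white dished foam plate to be a wheel, 130 mm across, 17 high; origin under its middle
- bowl: white foam bowl, 120 mm across, 45 high; origin under its middle
- scissors: purple-handled scissors lying flat, 190 mm long, 12 high, blades along its +x; origin at the pivot, at table height

How it is judged:
By the outcome, as a careful person would: the job done as asked, in the order asked, and still so for the second after the job is handed in, with the robot touching nothing.
It also fails if it takes over 72 s, if anything falls off the work surface, if the arm or the gripper's body presses on something with over 40 N, if the wrist force passes 120 N, or if a joint passes its speed limit or range.

## Working session

There is one attempt and no reset: what is moved stays moved. The work goes in short steps, Python scripts to look and compute and a tool call to move; the robot and the scene stay as the last step left them, time stands still between calls to the robot, and variables do not carry over. Pictures are saved under pics/ and viewed, at most 10 in all, crops included, and the job is handed in when it is done.

Besides the shell and the picture viewer there is one more tool, called after ">>>" by a JSON object that holds its "op" and its "data", one argument or row to a line. carry_out: Moves the arm, as the interface text tells. Shifts and turns lie within -1 to 1; 1 stands for 0.5 m of shift or 90 degrees of turn. Its arguments: {"type":"object","properties":{"series":{"type":"array"},"squeeze":{"type":"number"}},"required":["series"]}

```bash
mkdir -p pics; ls; cat > h.py <<'E'
import numpy as np, cv2
from station import manip
from scipy.spatial.transform import Rotation as Ro
def K(f):
    fl=f["pixels"].shape[0]/2/np.tan(np.radians(f["vfov"])/2); return fl
def ray(f,px,z):
    fl=K(f); R=np.array(f["R"]);t=np.array(f["t"])
    d=R.T@np.array([(px[0]-f["cx"])/fl,(px[1]-f["cy"])/fl,1.]); c=-R.T@t
    return c+d*(z-c[2])/d[2]
def proj(f,X):
    p=np.array(f["R"])@np.array(X)+np.array(f["t"]); return np.array([f["cx"],f["cy"]])+K(f)*p[:2]/p[2]
def save(f,n): cv2.imwrite("pics/"+n,f["pixels"][:,:,::-1])
E
python3 - <<'E'
from h import *
print(manip.sense())
fs={}
for c in ["scene","top"]:
    f=manip.grab_frame(c); fs[c]=f; save(f,c+"0.png")
    print(c,f["vfov"],np.round(-np.array(f["R"]).T@f["t"],3))
    for th,z in [("rod",.0485),("rack",0),("plate",.045),("eye",.103),("eye_top",.124),("chassis",0),("bottle",0),("glue",0),("bush",.049),("tray",0),("bowl",0),("wheel",0),("scissors",0)]:
        r=manip.tip_of(c,th)[:1]
        for q in r: print(th,round(q["score"],2),np.round(q["pixel"],1),np.round(ray(f,q["pixel"],z),4))
v=np.hstack([fs["scene"]["pixels"],fs["top"]["pixels"]])
E
```

```text
pics
{'t': 0.0, 'joint_positions': array([-1.35108756e+00,  1.59049680e-01,  1.59820196e+00, -2.26911366e-06,
        1.38619409e+00, -2.10118951e-01]), 'joint_velocities': array([ 1.57701010e-04,  2.59530422e-04, -4.56581095e-04, -7.18978980e-04,
       -5.06023583e-05,  5.59424868e-05]), 'joint_efforts': array([ 3.95841448e-05, -3.85574484e+01, -3.22107375e+01,  6.99424418e-02,
        3.80411558e-02, -1.51130434e-04]), 'tool_pos': array([ 0.23944391, -0.52209698,  0.21363373]), 'tcp_rot': array([ 9.76994305e-01,  2.13263381e-01, -5.55773067e-06, -9.26524491e-04]), 'contact_force': array([ 0.3484718 , -0.07936559,  0.83636911]), 'moment': array([-0.04013679,  0.0675036 ,  0.0007637 ]), 'grip_force': 0.0, 'opening': 0.09219407091808685}
scene 45.54508895139995 [ 1.259 -0.163  0.997]
rod 0.69 [342.5 181.1] [0.5255 0.2516 0.0485]
rack 0.6 [343.5 190.2] [0.5205 0.2638 0.    ]
plate 0.57 [250.3 215.2] [ 0.576  -0.0183  0.045 ]
eye 0.45 [247.7 201.6] [ 0.5754 -0.0239  0.103 ]
eye_top 0.41 [251.1 191.7] [ 0.5633 -0.0122  0.124 ]
chassis 0.83 [251.3 223.4] [ 0.5707 -0.0149  0.    ]
bottle 
[... 339 characters left out ...]
    ]
top 55.158719639570876 [ 0.426 -0.028  1.17 ]
rod 0.8 [165.1 191.5] [0.528  0.2638 0.0485]
rack 0.88 [169.4 196.6] [0.5163 0.2618 0.    ]
plate 0.76 [257.7 176.8] [ 0.581  -0.0196  0.045 ]
eye 0.42 [259.3 177.6] [ 0.5707 -0.0248  0.103 ]
eye_top 0.57 [256.7 176.8] [ 0.57   -0.0173  0.124 ]
chassis 0.71 [260.  181.4] [ 0.5724 -0.027   0.    ]
bottle 0.73 [117.6 154.2] [0.6502 0.4376 0.    ]
glue 0.69 [183.1 124.5] [0.7538 0.2289 0.    ]
bush 0.44 [258.2 181.5] [ 0.5659 -0.0216  0.049 ]
tray 0.95 [335.8 195.8] [ 0.5321 -0.2695  0.    ]
bowl 0.76 [325.8 123. ] [ 0.7692 -0.2365  0.    ]
wheel 0.82 [375.9 158.2] [ 0.6567 -0.3979  0.    ]
scissors 0.89 [360.3 269. ] [ 0.3051 -0.3462  0.    ]
```

View pics/scene0.png

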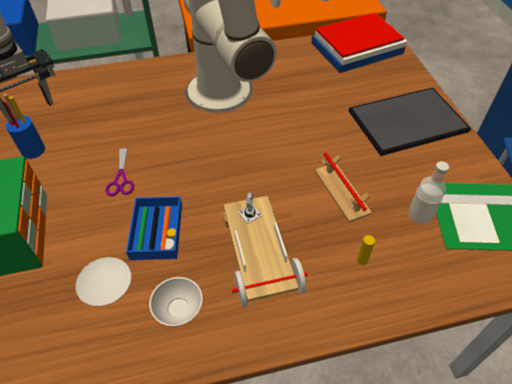

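View pics/top0.png

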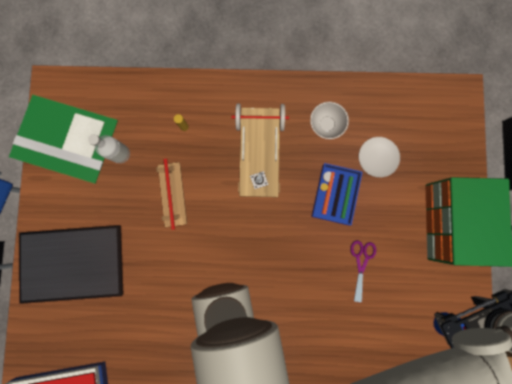

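```bash
python3 - <<'E'
from h import *
for c in ["scene","top"]:
    f=manip.grab_frame(c)
    for th in ["rod","plate","chassis"]:
        q=manip.silhouettes(c,th)[0]; m=q["pixels"].astype(np.uint8)
        z={"rod":.0485,"plate":.049,"chassis":.045}[th]
        (cx,cy),(w,h),a=cv2.minAreaRect(cv2.findNonZero(m))
        b=cv2.boxPoints(((cx,cy),(w,h),a))
        P=np.array([ray(f,p,z) for p in b]); e1=P[1]-P[0]; e2=P[2]-P[1]
        print(c,th,q["score"],m.sum(),np.round(P.mean(0),4),np.linalg.norm(e1),np.linalg.norm(e2),np.arctan2(e1[1],e1[0]),np.arctan2(e2[1],e2[0]))
        print(np.round(P[:,:2],4).tolist())
E
```

```text
scene rod 0.65 336 [0.523  0.2543 0.0485] 0.01801765221154093 0.22383908132662428 2.070447320455883 0.16079651353058172
[[0.4174, 0.2282], [0.4087, 0.244], [0.6297, 0.2798], [0.6363, 0.2654]]Traceback (most recent call last):
  File "<stdin>", line 5, in <module>
IndexError: list index out of range
```

The scene picture shows the eye at about (250,205), its loop standing on a skewed plate, and the rod in its rack from (327,155) to (365,208). The deck runs away from the robot. In the top picture the eye is at (259,178) and the rod at (168,193). Next I'll look at the eye from close by.

```bash
cat >> h.py <<'E'
def go(pos,yaw,pos0=None,yaw0=None,s=None):
    "numbers for a move to TCP pos, tool down, yaw of tool x"
    s=s or manip.sense()
    R0=Ro.from_quat(s["tcp_rot"]); p0=s["tool_pos"]
    if yaw0 is not None: R0=down(yaw0)
    if pos0 is not None: p0=np.array(pos0)
    r=(R0.inv()*down(yaw)).as_rotvec()/(np.pi/2); d=R0.inv().apply(np.array(pos)-p0)/.5
    return np.round(np.r_[r,d],4).tolist()
def down(yaw): return Ro.from_euler("z",yaw)*Ro.from_euler("x",np.pi)
E
python3 -c "
from h import *
print(go([.50,-.02,.32],.2,[.24,-.523,.215],.43))"
```

```text
[0.0, -0.0, 0.1464, 0.892, -0.6976, -0.21]
```

>>> {"op": "carry_out", "data": {
  "series": [
    [[0, 0, 0.146, 0.892, -0.698, -0.21, 1], [0, 0, 0.146, 0.892, -0.698, -0.21, 1], [0, 0, 0.146, 0.892, -0.698, -0.21, 1], [0, 0, 0.146, 0.892, -0.698, -0.21, 1], [0, 0, 0.146, 0.892, -0.698, -0.21, 1], [0, 0, 0.146, 0.892, -0.698, -0.21, 1], [0, 0, 0.146, 0.892, -0.698, -0.21, 1], [0, 0, 0.146, 0.892, -0.698, -0.21, 1], [0, 0, 0.146, 0.892, -0.698, -0.21, 1], [0, 0, 0.146, 0.892, -0.698, -0.21, 1]]
  ]
}}

```text
t: 2.8
tool_pos: [0.5007, -0.0167, 0.3205]
tcp_rot: [0.995, 0.102, 0.001, 0.0]
contact_force: [-0.0, -0.8, -0.6]
opening: 0.0918
grip_force: 0.0
```

```bash
python3 - <<'E'
from h import *
s=manip.sense();print(s["t"],s["tool_pos"],s["tcp_rot"],s["contact_force"],s["moment"])
f=manip.grab_frame("wrist"); save(f,"w1.png"); print(f["vfov"],-np.array(f["R"]).T@f["t"],f["R"][2])
for th,z in [("plate",.045),("bush",.049),("eye",.103),("eye_top",.124),("rod",.0485),("rack",0)]:
    for q in manip.tip_of("wrist",th)[:1]: print(th,round(q["score"],2),np.round(q["pixel"],1),np.round(ray(f,q["pixel"],z),4))
im=f["pixels"]; cv2.imwrite("pics/w1b.png",cv2.resize(im,(768,576),interpolation=3)[:,:,::-1])
E
```

```text
2.8 [ 0.50065892 -0.01668464  0.3204913 ] [9.94736794e-01 1.02460190e-01 7.87309741e-04 6.27783755e-06] [-0.0077909  -0.8448475  -0.61131279] [0.031234   0.06277873 0.0497324 ]
69.19991586511765 [ 0.57145489 -0.0024274   0.49122514] [-0.24754701 -0.0523857  -0.96745864]
plate 0.86 [271.  119.7] [ 0.5747 -0.0273  0.045 ]
bush 0.66 [268.  119.3] [ 0.5743 -0.0224  0.049 ]
eye 0.51 [272.5 118.7] [ 0.576  -0.0257  0.103 ]
eye_top 0.75 [272.2 118.6] [ 0.5758 -0.0241  0.124 ]
rod 0.63 [ 86.7 114.5] [0.5249 0.2512 0.0485]
rack 0.73 [427.   23.8] [ 0.768  -0.2389  0.    ]
```

View pics/w1b.png

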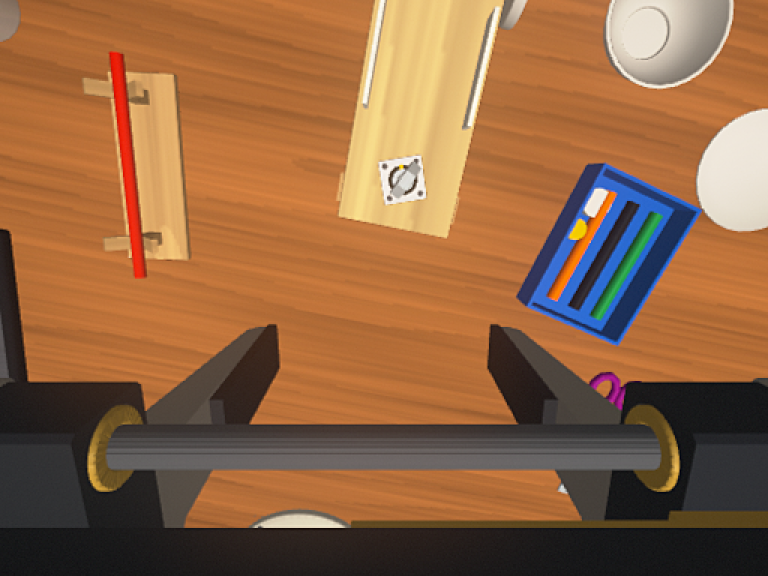

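The wrist camera looks almost straight down on the eye, at enlarged pixel (404,180). The loop bar runs from about (393,193) to (416,166), the yellow mark is at (402,167), and the rod runs from (117,53) to (140,277). Next I'll fit their directions.

```bash
python3 - <<'E'
from h import *
f=manip.grab_frame("wrist"); im=f["pixels"].astype(int)
m=((im[:,:,0]>150)&(im[:,:,1]<60)&(im[:,:,2]<60)).astype(np.uint8); m[:,150:]=0
(c,(w,h),a)=cv2.minAreaRect(cv2.findNonZero(m)); b=cv2.boxPoints((c,(w,h),a))
P=np.array([ray(f,p,.0485) for p in b]); 
e=max([P[1]-P[0],P[2]-P[1]],key=np.linalg.norm)
print("rod",P.mean(0),np.linalg.norm(e),np.arctan2(e[1],e[0]),m.sum())
q=manip.silhouettes("wrist","plate")
if q:
    mm=q[0]["pixels"].astype(np.uint8); print(q[0]["score"],mm.sum())
    B=cv2.boxPoints(cv2.minAreaRect(cv2.findNonZero(mm))); P=np.array([ray(f,p,.049) for p in B]); 
    print("plate",P.mean(0),[ (round(np.linalg.norm(v),4),round(np.arctan2(v[1],v[0]),3)) for v in (P[1]-P[0],P[2]-P[1])])
q=manip.silhouettes("wrist","eye")
if q:
    mm=q[0]["pixels"].astype(np.uint8); 
    B=cv2.boxPoints(cv2.minAreaRect(cv2.findNonZero(mm))); P=np.array([ray(f,p,.115) for p in B]); 
    print("eye",mm.sum(),P.mean(0),[ (round(np.linalg.norm(v),4),round(np.arctan2(v[1],v[0]),3)) for v in (P[1]-P[0],P[2]-P[1])])
y=ray(f,(402/1.5,166.5/1.5),.059);print("mark",y)
a1=ray(f,(393/1.5,193/1.5),.11);a2=ray(f,(416/1.5,166/1.5),.11);print("eye y",a1,a2,np.arctan2(*(a2-a1)[[1,0]]))
x0,x1,y0,y1=235,310,85,150
cv2.imwrite("pics/w1c.png",cv2.resize(im[y0:y1,x0:x1].astype(np.uint8),None,fx=8,fy=8,interpolation=3)[:,:,::-1])
E
```

```text
rod [0.52494281 0.25314905 0.0485    ] 0.22142855058693653 -2.969525674357742 1145
0.59 797
plate [ 0.57345471 -0.02245534  0.049     ] [(np.float64(0.0424), np.float64(-1.216)), (np.float64(0.0436), np.float64(-2.752))]
eye 258 [ 0.57394974 -0.02099677  0.115     ] [(np.float64(0.0326), np.float64(-0.278)), (np.float64(0.0172), np.float64(-1.817))]
mark [ 0.58370406 -0.0242351   0.059     ]
eye y [ 0.55842483 -0.01906762  0.11      ] [ 0.58493303 -0.03412664  0.11      ] -0.5166253355571765
```

View pics/w1c.png

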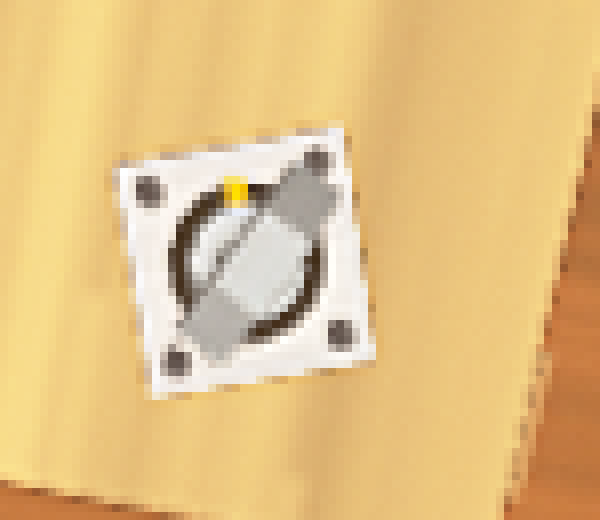

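The crop shows the plate centred at (247,261) with the yellow mark at (237,190). The loop's flat top is centred at (265,262), and the bar runs from lower left (213,335) to upper right (315,188).

```bash
python3 - <<'E'
from h import *
f=manip.grab_frame("wrist"); u=lambda p:(235+(p[0]+.5)/8-.5,85+(p[1]+.5)/8-.5)
g=lambda p,z:ray(f,u(p),z)[:2]
an=lambda v:np.arctan2(v[1],v[0])
C=[g(p,.049) for p in [(118,165),(342,127),(375,357),(152,397)]]
print("plate c",np.mean(C,0),"x",an(C[0]-C[3]),an(C[1]-C[2]),an(C[0]-C[1])-np.pi/2, [np.linalg.norm(C[i]-C[i-1]) for i in range(4)])
print("mark",an(g((237,190),.059)-np.mean(C,0)))
print("eye top c",g((265,262),.124),"outer c",g((263,262),.112))
# bar edges
for a,b in [((182,322),(300,165)),((222,362),(338,205))]:
    v=g(b,.112)-g(a,.112); print("eye x",an(v)+np.pi/2,np.linalg.norm(v))
v=ray(f,u((247,208)),.124)-ray(f,u((210,282)),.124)
print(go([.5249-.05*np.cos(.172),.2531-.05*np.sin(.172),.12],.172))
print(go([.5249-.05*np.cos(.172),.2531-.05*np.sin(.172),.20],.172))
E
```

```text
plate c [ 0.57433806 -0.022166  ] x 0.3447592142922351 0.36723938986275395 0.35868524650016576 [np.float64(0.04358572990655647), np.float64(0.04284676181864604), np.float64(0.04299591232267003), np.float64(0.04382544072163074)]
mark 0.37122775281021136
eye top c [ 0.57440839 -0.02234143] outer c [ 0.57447215 -0.02253418]
eye x 1.1122137055049808 0.03131285242705028
eye x 1.1255448074975787 0.03127279200307662
[-0.0, 0.0001, 0.0173, 0.0584, -0.5286, 0.3991]
[-0.0, 0.0001, 0.0173, 0.0583, -0.5286, 0.2391]
```

```bash
python3 - <<'E'
from h import *
s=manip.sense();print(s["t"],s["tool_pos"],Ro.from_quat(s["tcp_rot"]).as_euler('zyx'),s["contact_force"],s["moment"])
p=[.5249-.05*np.cos(.172),.2531-.05*np.sin(.172)]
print(p,go(p+[.12],.172),go(p+[.12],.172,[.5,-.02,.32],.2))
E
```

```text
3.35 [ 0.49936903 -0.02029147  0.31953085] [-1.99204930e-01 -1.51950704e-04  3.14157627e+00] [-1.06084742  0.13636537 -0.68037413] [ 0.02185521 -0.03064378  0.0045702 ]
[np.float64(0.4756377784365937), np.float64(0.24454234105389414)] [-0.0, 0.0001, 0.0173, 0.0584, -0.5286, 0.3991] [0.0, -0.0, 0.0178, 0.0574, -0.5282, 0.4]
```

>>> {"op": "carry_out", "data": {
  "series": [
    [[0, 0, 0.018, 0.0574, -0.528, 0.3, 1], [0, 0, 0.018, 0.0574, -0.528, 0.36, 1], [0, 0, 0.018, 0.0574, -0.528, 0.4, 1], [0, 0, 0.018, 0.0574, -0.528, 0.4, 1], [0, 0, 0.018, 0.0574, -0.528, 0.4, 1], [0, 0, 0.018, 0.0574, -0.528, 0.4, 1], [0, 0, 0.018, 0.0574, -0.528, 0.4, 1], [0, 0, 0.018, 0.0574, -0.528, 0.4, 1]]
  ]
}}

```text
t: 4.35
tool_pos: [0.4768, 0.2439, 0.1214]
tcp_rot: [0.996, 0.085, 0.001, 0.0]
contact_force: [-0.1, -0.4, -0.8]
opening: 0.0918
grip_force: 0.0
```

```bash
python3 - <<'E'
from h import *
f=manip.grab_frame("wrist"); save(f,"w2.png"); im=f["pixels"].astype(int)
s=manip.sense();print(s["t"],s["tool_pos"])
m=((im[:,:,0]>150)&(im[:,:,1]<60)&(im[:,:,2]<60)).astype(np.uint8)
ys,xs=np.nonzero(m); print(m.sum(),xs.min(),xs.max(),ys.min(),ys.max())
P=np.array([ray(f,p,.0485)[:2] for p in zip(xs,ys)]); c=P.mean(0); d=np.linalg.svd(P-c,full_matrices=False)[2][0]; d*=np.sign(d[0])
t=(P-c)@d; print(c,"ang",np.arctan2(d[1],d[0]),"ends",c+d*t.min(),c+d*t.max(),t.max()-t.min())
E
```

```text
4.4 [0.47688819 0.24383625 0.12148574]
3335 248 261 1 264
[0.53633308 0.25465696] ang 0.16378650526312322 ends [0.41315976 0.23430048] [0.6341762  0.27082719] 0.22401443358323686
```

View pics/w2.png

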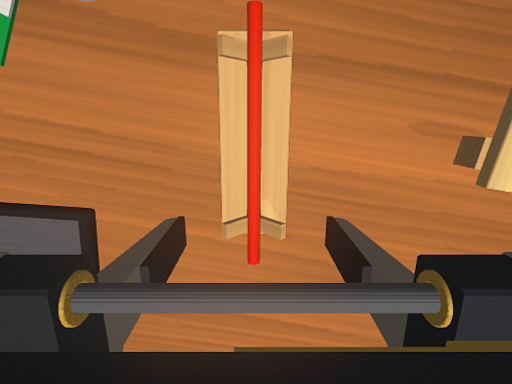

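The picture shows the tool centred over the rod, which runs along columns 248–261. Its near end is at row 264 and the near cradle at about row 228. I'll descend, grip and lift.

>>> {"op": "carry_out", "data": {
  "series": [
    [[0, 0, 0.004, 0.002, 0, 0.08, 1], [0, 0, 0.004, 0.002, 0, 0.15, 1], [0, 0, 0.004, 0.002, 0, 0.181, 1], [0, 0, 0.004, 0.002, 0, 0.181, 0.3], [0, 0, 0.004, 0.002, 0, 0.181, -1], [0, 0, 0.004, 0.002, 0, 0.181, -1], [0, 0, 0.004, 0.002, 0, 0.181, -1], [0, 0, 0.004, 0.002, 0, 0.181, -1], [0, 0, 0.004, 0.002, 0, 0.181, -1], [0, 0, 0.004, 0.002, 0, 0.181, -1]]
  ],
  "squeeze": 40
}}

```text
t: 5.65
tool_pos: [0.4761, 0.245, 0.0291]
tcp_rot: [0.997, 0.083, -0.0, 0.0]
contact_force: [-0.3, -0.5, 0.6]
opening: 0.0241
grip_force: 0.0
```

```bash
python3 - <<'E'
from h import *
s=manip.sense();print(s["t"],s["tool_pos"],s["opening"],s["grip_force"],s["contact_force"],s["moment"])
E
```

```text
5.65 [0.47608195 0.24503218 0.02908064] 0.024058049099034726 0.0 [-0.29387704 -0.45593099  0.63637237] [-0.03009459 -0.0238401  -0.0391542 ]
```

>>> {"op": "carry_out", "data": {
  "series": [
    [[0, 0, 0, 0, 0, 0, -1], [0, 0, 0, 0, 0, 0, -1], [0, 0, 0, 0, 0, 0, -1], [0, 0, 0, 0, 0, 0, -1], [0, 0, 0, 0, 0, -0.06, -1], [0, 0, 0, 0, 0, -0.14, -1], [0, 0, 0, 0, 0, -0.22, -1], [0, 0, 0, 0, 0, -0.22, -1], [0, 0, 0, 0, 0, -0.22, -1]]
  ],
  "squeeze": 40
}}

```text
t: 6.78
tool_pos: [0.4755, 0.2446, 0.138]
tcp_rot: [0.997, 0.083, -0.001, 0.0]
contact_force: [-1.1, -0.8, -0.1]
opening: 0.0106
grip_force: 40.0
```

```bash
cat >> h.py <<'E'
def rodends(f,z):
    im=f["pixels"].astype(int)
    m=((im[:,:,0]>130)&(im[:,:,1]<60)&(im[:,:,2]<60)).astype(np.uint8)
    n,l,st,_=cv2.connectedComponentsWithStats(m); k=1+np.argmax(st[1:,4]); ys,xs=np.nonzero(l==k)
    P=np.array([ray(f,p,z)[:2] for p in zip(xs,ys)]); c=P.mean(0); d=np.linalg.svd(P-c,full_matrices=False)[2][0]; d*=np.sign(d[0])
    t=(P-c)@d; return np.arctan2(d[1],d[0]),c+d*t.min(),c+d*t.max(),t.max()-t.min()
E
python3 - <<'E'
from h import *
s=manip.sense();print(s["t"],s["tool_pos"],Ro.from_quat(s["tcp_rot"]).as_rotvec(),s["opening"],s["grip_force"],s["contact_force"],s["moment"])
for c in ("wrist","top"):
    f=manip.grab_frame(c); save(f,c+"3.png"); print(rodends(f,s["tool_pos"][2]+.019))
# commanded pose tracked: start .4766,.2447,.1395 yaw .166
L=.108; e=np.array([.5744,-.0223]); a=1.12; u=np.array([np.cos(a),np.sin(a)])
print("pre",e-u*(L+.10), "ins",e-u*L)
E
```

```text
6.775 [0.47547805 0.24458714 0.13804433] [ 3.13014994e+00  2.60150393e-01 -2.52999569e-03] 0.01060047999992848 39.99972581863403 [-1.13426814 -0.79613503 -0.10780925] [0.0058852  0.07614235 0.00251402]
(np.float64(0.1655770034025423), array([0.4506745 , 0.23992462]), array([0.60073833, 0.26500133]), np.float64(0.1521446450888896))
(np.float64(-1.4565430893317006), array([0.00256207, 0.54538394]), array([0.01711937, 0.41852623]), np.float64(0.12769022157521392))
pre [ 0.48377805 -0.20952089] ins [ 0.5273463  -0.11951085]
```

```bash
python3 - <<'E'
from h import *
print(go([.4873,-.2023,.125],1.12,[.4763,.2446,.139],.166))
E
```

```text
[-0.0, 0.0, -0.6073, -0.126, 0.8851, 0.028]
```

>>> {"op": "carry_out", "data": {
  "series": [
    [[0, 0, -0.607, -0.126, 0.885, 0, -1], [0, 0, -0.607, -0.126, 0.885, 0, -1], [0, 0, -0.607, -0.126, 0.885, 0, -1], [0, 0, -0.607, -0.126, 0.885, 0, -1], [0, 0, -0.607, -0.126, 0.885, 0, -1], [0, 0, -0.607, -0.126, 0.885, 0, -1], [0, 0, -0.607, -0.126, 0.885, 0, -1], [0, 0, -0.607, -0.126, 0.885, 0.028, -1], [0, 0, -0.607, -0.126, 0.885, 0.028, -1], [0, 0, -0.607, -0.126, 0.885, 0.028, -1]]
  ]
}}

```text
t: 8.12
tool_pos: [0.4863, -0.2008, 0.1239]
tcp_rot: [0.847, 0.531, -0.0, -0.001]
contact_force: [0.2, 0.9, -0.3]
opening: 0.0109
grip_force: 40.0
```

```bash
python3 - <<'E'
from h import *
fs={c:manip.grab_frame(c) for c in ("scene","top","wrist")}
s=manip.sense();print(s["t"],s["tool_pos"],Ro.from_quat(s["tcp_rot"]).as_rotvec(),s["opening"],s["grip_force"])
for c in fs:
    save(fs[c],c+"4.png")
    im=fs[c]["pixels"].astype(int)
    m=((im[:,:,0]>110)&(im[:,:,1]<60)&(im[:,:,2]<60)).astype(np.uint8)
    n,l,st,ce=cv2.connectedComponentsWithStats(m)
    a=1.12;u=np.array([np.cos(a),np.sin(a),0]); g=np.r_[s["tool_pos"][:2],s["tool_pos"][2]+.019]
    print(c,[(st[k].tolist()) for k in range(1,n) if st[k,4]>15],"pred ends",proj(fs[c],g-.062*u),proj(fs[c],g+.158*u),"eye",proj(fs[c],[.5744,-.0223,.103]))
w=fs["wrist"]["pixels"]; t=cv2.resize(fs["scene"]["pixels"][150:270,150:310],None,fx=3.2,fy=3.2,interpolation=2)
cv2.imwrite("pics/c4.png",np.hstack([cv2.resize(w,(512,384))[:,130:400],t])[:,:,::-1])
E
```

```text
8.275 [ 0.48709945 -0.20044222  0.12495726] [-2.66028155e+00 -1.67006618e+00  1.12270745e-04] 0.01124134474377208 39.9997740983963
scene [[315, 13, 89, 43, 2217], [173, 175, 60, 15, 269], [245, 275, 51, 13, 115], [232, 288, 6, 5, 25]] pred ends [145.97905549 173.26900963] [231.81206111 187.66573394] eye [248.25112895 201.1585613 ]
top [[273, 182, 37, 21, 161], [432, 211, 2, 17, 27], [441, 237, 2, 16, 22], [482, 335, 6, 5, 21], [488, 341, 6, 5, 20], [35, 376, 44, 8, 160]] pred ends [341.69597838 217.1242897 ] [271.06539868 181.13802416] eye [258.48035943 176.33390703]
wrist [[244, 0, 24, 283, 5713], [247, 313, 18, 26, 412]] pred ends [253.63302867 330.94104665] [252.94678065 -82.08631502] eye [ 255.16931084 -119.55856026]
```

View pics/c4.png

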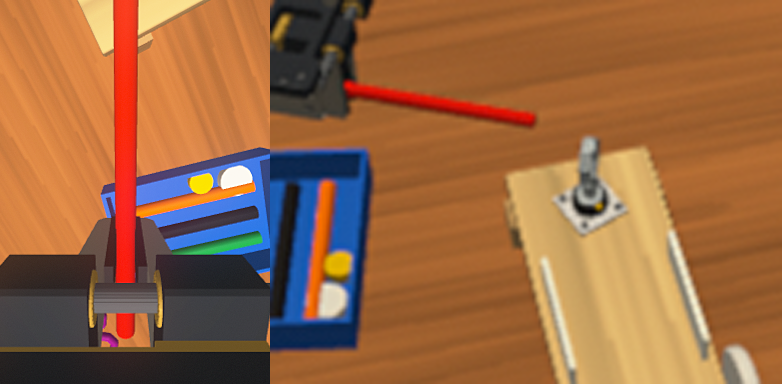

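The left half shows the rod running straight ahead from the pads. The right half, the scene camera, shows the rod tip at (533,120), pointing level at the loop at (590,155). I'll lower to the loop's height and check the line.

>>> {"op": "carry_out", "data": {
  "series": [
    [[0, 0, 0, 0, 0, 0.082, -1], [0, 0, 0, 0, 0, 0.082, -1], [0, 0, 0, 0, 0, 0.082, -1]]
  ]
}}

```text
t: 8.65
tool_pos: [0.4877, -0.2015, 0.0852]
tcp_rot: [0.847, 0.531, 0.0, 0.0]
contact_force: [-0.5, -0.1, -0.9]
opening: 0.011
grip_force: 40.0
```

```bash
cat >> h.py <<'E'
def line(f,lo=110):
    im=f["pixels"].astype(int); return ((im[:,:,0]>lo)&(im[:,:,1]<70)&(im[:,:,2]<70)).astype(np.uint8)
E
cat > fit.py <<'E'
from h import *
from scipy.optimize import least_squares
fs={c:manip.grab_frame(c) for c in ("scene","top")}
s=manip.sense();print(s["t"],s["tool_pos"],s["opening"],s["contact_force"],s["moment"])
g=s["tool_pos"]+[0,0,.019]; y=Ro.from_quat(s["tcp_rot"]).apply([1,0,0]); yaw=np.arctan2(y[1],y[0]); print("yaw",yaw)
obs={}
for c in fs:
    m=line(fs[c]); p=proj(fs[c],g+.1*y); q=proj(fs[c],g+.03*y)
    n,l,st,_=cv2.connectedComponentsWithStats(m)
    k=min([k for k in range(1,n) if st[k,4]>60],key=lambda k:np.abs(np.argwhere(l==k)[:,::-1]-p).sum(1).min())
    pts=np.argwhere(l==k)[:,::-1].astype(float); v=(proj(fs[c],g+.15*y)-q); v/=np.linalg.norm(v)
    t=(pts-q)@v; nrm=np.array([-v[1],v[0]]); d=(pts-q)@nrm
    T=np.arange(2,t.max()-4,3); obs[c]=[q+v*a+nrm*np.mean(d[abs(t-a)<2]) for a in T]
    print(c,"tip",pts[t>t.max()-1].mean(0),"pred",proj(fs[c],g+.158*y))
def pose(x):
    u=np.array([np.cos(x[0])*np.cos(x[1]),np.sin(x[0])*np.cos(x[1]),np.sin(x[1])]); return u
def res(x):
    u=pose(x); o=g+np.array([-np.sin(yaw)*x[2],np.cos(yaw)*x[2],x[3]]); r=[]
    for c in fs:
        a=proj(fs[c],o);b=proj(fs[c],o+.15*u); v=(b-a)/np.linalg.norm(b-a); r+=[ (p-a)@[-v[1],v[0]] for p in obs[c]]
    return np.r_[r,np.array(x[2:])/.002]
R=least_squares(res,[yaw,0,0,0]); print("rod yaw,pitch(+up),lat,z",R.x.round(4),"rms",np.sqrt(np.mean(R.fun**2)))
u=pose(R.x); o=g+np.array([-np.sin(yaw)*R.x[2],np.cos(yaw)*R.x[2],R.x[3]])
e=np.array([.5744,-.0223,.103]); w=e-o; k=w@u; print("miss at eye", (o+k*u-e).round(4),"along",k)
E
python3 fit.py
```

```text
8.75 [ 0.48815248 -0.2022228   0.08583619] 0.010912620757661227 [-0.45708532 -1.32033689 -0.18117782] [ 0.01644137 -0.05782834  0.00629517]
yaw 1.1199163223129178
scene tip [232.66666667 198.16666667] pred [231.90264602 198.18136524]
top tip [273.33333333 183.33333333] pred [271.25221897 182.4677109 ]
rod yaw,pitch(+up),lat,z [1.1167e+00 1.1700e-02 8.0000e-04 4.0000e-04] rms 0.16325261812616929
miss at eye [ 0.0005 -0.0003  0.0045] along 0.19948488653581864
```

>>> {"op": "carry_out", "data": {
  "series": [
    [[0, 0, 0, 0.03, 0, 0.004, -1], [0, 0, 0, 0.055, 0, 0.004, -1], [0, 0, 0, 0.07, 0, 0.004, -1], [0, 0, 0, 0.08, 0, 0.004, -1], [0, 0, 0, 0.09, 0, 0.004, -1], [0, 0, 0, 0.1, 0, 0.004, -1], [0, 0, 0, 0.11, 0, 0.004, -1], [0, 0, 0, 0.12, 0, 0.004, -1], [0, 0, 0, 0.12, 0, 0.004, -1]]
  ]
}}

```text
t: 9.88
tool_pos: [0.5133, -0.1475, 0.0821]
tcp_rot: [0.847, 0.531, 0.0, -0.0]
contact_force: [0.3, 0.6, -0.5]
opening: 0.0106
grip_force: 40.0
```

```bash
python3 - <<'E'
from h import *
s=manip.sense();print(s["t"],s["tool_pos"],s["contact_force"],s["moment"],s["opening"])
fs={c:manip.grab_frame(c) for c in ("scene","top","wrist")}
a=fs["scene"]["pixels"][165:245,190:290]; b=fs["wrist"]["pixels"][0:200,180:330]
cv2.imwrite("pics/c5.png",np.hstack([cv2.resize(a,(500,400),interpolation=2),cv2.resize(b,(300,400),interpolation=2)])[:,:,::-1])
E
```

```text
9.875 [ 0.51334407 -0.14754404  0.08208523] [ 0.31784821  0.57079811 -0.51754388] [-0.09371764 -0.05476867 -0.0081582 ] 0.010613860108792693
```

View pics/c5.png

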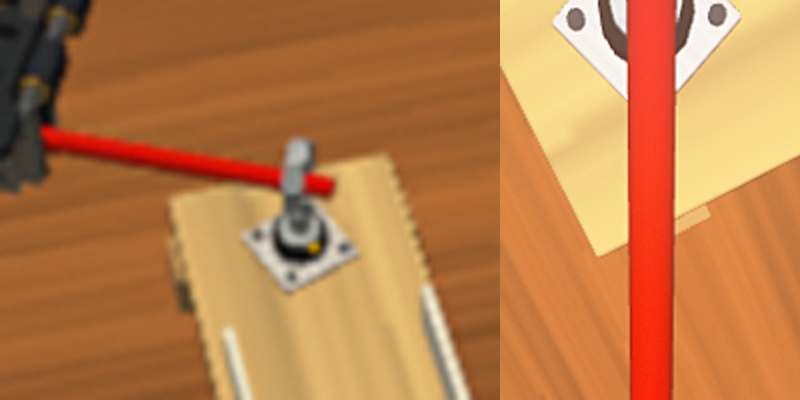

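The rod is through the loop: in the left half its tip shows past the eye at (333,185). I'll push it on to a lever arm of about 108 mm and take force and effort baselines.

>>> {"op": "carry_out", "data": {
  "series": [
    [[0, 0, 0, 0.02, 0, 0, -1], [0, 0, 0, 0.04, 0, 0, -1], [0, 0, 0, 0.064, 0, 0, -1], [0, 0, 0, 0.064, 0, 0, -1], [0, 0, 0, 0.064, 0, 0, -1]]
  ]
}}

```text
t: 10.65
tool_pos: [0.5272, -0.1189, 0.0821]
tcp_rot: [0.847, 0.531, -0.0, 0.0]
contact_force: [0.3, -0.6, -0.4]
opening: 0.0105
grip_force: 40.0
```

```bash
cat > tq.py <<'E'
from h import *
import sys
n=int(sys.argv[1]); E=np.array([.5744,-.0223]); A=[]
for i in range(n):
    if i: manip.grab_frame("top")
    s=manip.sense(); F=s["contact_force"];M=s["moment"];r=s["tool_pos"][:2]
    x=Ro.from_quat(s["tcp_rot"]).apply([1,0,0]); d=r-E
    A.append([*r,s["tool_pos"][2],np.arctan2(x[1],x[0]),*F,*M,s["joint_efforts"][0],s["joint_efforts"][5],M[2]+d[0]*F[1]-d[1]*F[0],s["joint_positions"][0],s["joint_positions"][5]])
A=np.array(A); print("t",s["t"],"grip",s["grip_force"],s["opening"])
for k,v,sd in zip("x y z yaw Fx Fy Fz Mx My Mz tau1 tau6 tauEye j1 j6".split(),A.mean(0),A.std(0)): print(k,round(v,4),round(sd,4),end="; ")
a=A.mean(0);d=a[:2]-E; rr=a[:2]
print("\ndist",np.linalg.norm(d),"dir",np.arctan2(-d[1],-d[0]))
E
python3 tq.py 5
```

```text
t 10.85 grip 39.999704360961914 0.010959117707858556
x 0.5272 0.0; y -0.1192 0.0001; z 0.0821 0.0; yaw 1.1193 0.0003; Fx -0.0199 0.1726; Fy -0.2626 0.38; Fz -0.4129 0.0853; Mx -0.0243 0.0185; My -0.037 0.0451; Mz -0.0315 0.0338; tau1 0.1846 0.0789; tau6 0.0006 0.0016; tauEye -0.0211 0.0457; j1 -0.446 0.0003; j6 0.0056 0.0; 
dist 0.10777693874687547 dir 1.117000917613962
```

>>> {"op": "carry_out", "data": {
  "series": [
    [[0, 0, 0.0891, 0.0021, -0.0301, 0, -1], [0, 0, 0.1783, 0.0084, -0.0597, 0, -1], [0, 0, 0.2674, 0.0187, -0.0881, 0, -1], [0, 0, 0.3183, 0.0264, -0.1036, 0, -1], [0, 0, 0.3692, 0.0353, -0.1184, 0, -1], [0, 0, 0.4202, 0.0454, -0.1324, 0, -1], [0, 0, 0.4711, 0.0565, -0.1456, 0, -1], [0, 0, 0.522, 0.0686, -0.1579, 0, -1], [0, 0, 0.522, 0.0686, -0.1579, 0, -1]]
  ]
}}

```text
t: 11.98
tool_pos: [0.4707, -0.0537, 0.082]
tcp_rot: [0.989, 0.15, -0.0, 0.0]
contact_force: [-1.2, -0.9, 0.5]
opening: 0.0108
grip_force: 40.0
```

```bash
python3 tq.py 6
```

```text
t 12.225 grip 40.01635730266571 0.01119083776009069
x 0.4708 0.0001; y -0.0539 0.0001; z 0.082 0.0; yaw 0.3006 0.0005; Fx -1.2588 0.5501; Fy -0.3633 0.4507; Fz -0.3731 0.535; Mx -0.0495 0.0363; My 0.2806 0.02; Mz 0.1021 0.0272; tau1 0.2849 0.1748; tau6 0.1585 0.1086; tauEye 0.0999 0.0348; j1 -0.3696 0.0002; j6 0.9008 0.0004; 
dist 0.1082909960325485 dir 0.2962720714647105
```

>>> {"op": "carry_out", "data": {
  "series": [
    [[0, 0, 0.008, 0, -0.0027, 0, -1], [0, 0, 0.0159, 0.0001, -0.0054, 0, -1], [0, 0, 0.0159, 0.0001, -0.0054, 0, -1]]
  ]
}}

```text
t: 12.6
tool_pos: [0.4702, -0.0511, 0.0821]
tcp_rot: [0.991, 0.137, -0.0, 0.0]
contact_force: [-2.3, -0.7, -0.4]
opening: 0.0105
grip_force: 40.0
```

```bash
python3 tq.py 4
```

```text
t 12.75 grip 40.011996030807495 0.0107305866489325
x 0.4702 0.0; y -0.0511 0.0; z 0.0821 0.0; yaw 0.2745 0.0; Fx -2.2759 0.2308; Fy -0.9363 0.2943; Fz -0.1942 0.4829; Mx -0.1416 0.0289; My 0.4023 0.0189; Mz 0.0299 0.027; tau1 0.4941 0.0294; tau6 0.0723 0.0147; tauEye 0.0618 0.0569; j1 -0.3645 0.0; j6 0.9318 0.0001; 
dist 0.10807974190203448 dir 0.2701565122981776
```

>>> {"op": "carry_out", "data": {
  "series": [
    [[0, 0, 0.008, 0, -0.0027, 0, -1], [0, 0, 0.0159, 0.0001, -0.0054, 0, -1], [0, 0, 0.0159, 0.0001, -0.0054, 0, -1]]
  ]
}}

```text
t: 13.12
tool_pos: [0.4696, -0.0484, 0.0821]
tcp_rot: [0.992, 0.124, -0.0, -0.0]
contact_force: [-3.1, -1.1, -0.9]
opening: 0.0107
grip_force: 40.0
```

```bash
python3 tq.py 4
```

```text
t 13.275 grip 40.00907599925995 0.010786628009000477
x 0.4696 0.0; y -0.0485 0.0; z 0.0821 0.0; yaw 0.2495 0.0001; Fx -2.9251 0.2335; Fy -0.5808 0.358; Fz -0.1941 0.5512; Mx -0.1194 0.0445; My 0.4909 0.0244; Mz 0.0694 0.0243; tau1 0.4983 0.0777; tau6 0.0814 0.0101; tauEye 0.0537 0.0579; j1 -0.3596 0.0001; j6 0.9617 0.0001; 
dist 0.10801993051999452 dir 0.24466360837600112
```

>>> {"op": "carry_out", "data": {
  "series": [
    [[0, 0, 0.008, 0, -0.0027, 0, -1], [0, 0, 0.0159, 0.0001, -0.0054, 0, -1], [0, 0, 0.0159, 0.0001, -0.0054, 0, -1]]
  ]
}}

```text
t: 13.65
tool_pos: [0.469, -0.0458, 0.0821]
tcp_rot: [0.994, 0.112, -0.0, 0.0]
contact_force: [-3.7, -1.0, 0.3]
opening: 0.0107
grip_force: 40.0
```

```bash
python3 tq.py 4
```

```text
t 13.8 grip 40.00868797302246 0.01065168050866315
x 0.469 0.0; y -0.0459 0.0; z 0.0821 0.0; yaw 0.2245 0.0001; Fx -2.9533 0.5013; Fy -0.7992 0.2301; Fz -0.1018 0.2503; Mx -0.1406 0.0537; My 0.5323 0.0275; Mz 0.0153 0.009; tau1 0.5115 0.0641; tau6 0.0779 0.0114; tauEye 0.03 0.0183; j1 -0.3547 0.0001; j6 0.9916 0.0001; 
dist 0.10798915161451665 dir 0.2199155586651703
```

>>> {"op": "carry_out", "data": {
  "series": [
    [[0, 0, 0.008, 0, -0.0027, 0, -1], [0, 0, 0.0159, 0.0001, -0.0054, 0, -1], [0, 0, 0.0159, 0.0001, -0.0054, 0, -1]]
  ]
}}

```text
t: 14.18
tool_pos: [0.4685, -0.0432, 0.0821]
tcp_rot: [0.995, 0.1, -0.0, 0.0]
contact_force: [-3.3, -1.3, 0.0]
opening: 0.0109
grip_force: 40.0
```

```bash
python3 tq.py 4
```

```text
t 14.325 grip 40.00780642032623 0.010627480808556968
x 0.4685 0.0; y -0.0432 0.0; z 0.0821 0.0; yaw 0.1996 0.0001; Fx -3.4005 0.5375; Fy -1.0132 0.3447; Fz -0.3877 0.3766; Mx -0.126 0.0373; My 0.562 0.0278; Mz 0.0295 0.025; tau1 0.5207 0.0642; tau6 0.0738 0.0114; tauEye 0.0657 0.0516; j1 -0.3496 0.0; j6 1.0216 0.0001; 
dist 0.10796714919407846 dir 0.19478993558262112
```

>>> {"op": "carry_out", "data": {
  "series": [
    [[0, 0, 0.008, 0, -0.0027, 0, -1], [0, 0, 0.0159, 0.0001, -0.0054, 0, -1], [0, 0, 0.0159, 0.0001, -0.0054, 0, -1]]
  ]
}}

```text
t: 14.7
tool_pos: [0.468, -0.0405, 0.0821]
tcp_rot: [0.996, 0.087, -0.0, -0.0]
contact_force: [-3.4, -0.2, -0.3]
opening: 0.0109
grip_force: 40.0
```

```bash
python3 tq.py 4
```

```text
t 14.85 grip 40.00685513019562 0.010762177013941823
x 0.468 0.0; y -0.0405 0.0; z 0.0821 0.0; yaw 0.1746 0.0001; Fx -3.3966 0.4583; Fy -0.9417 0.491; Fz -0.6008 0.248; Mx -0.1267 0.0445; My 0.6035 0.0221; Mz 0.0477 0.0302; tau1 0.5181 0.0658; tau6 0.0702 0.0113; tauEye 0.0859 0.0708; j1 -0.3445 0.0001; j6 1.0517 0.0001; 
dist 0.10796567026926766 dir 0.16977191323393995
```

>>> {"op": "carry_out", "data": {
  "series": [
    [[0, 0, 0.008, 0, -0.0027, 0, -1], [0, 0, 0.0159, 0.0001, -0.0054, 0, -1], [0, 0, 0.0159, 0.0001, -0.0054, 0, -1]]
  ]
}}

```text
t: 15.22
tool_pos: [0.4676, -0.0379, 0.0821]
tcp_rot: [0.997, 0.075, -0.0, 0.0]
contact_force: [-3.7, -1.0, -1.2]
opening: 0.0105
grip_force: 40.0
```

```bash
python3 tq.py 4
```

```text
t 15.375 grip 40.00598609447479 0.01078879551533945
x 0.4676 0.0; y -0.0379 0.0; z 0.0821 0.0; yaw 0.1496 0.0001; Fx -3.9813 0.3863; Fy -0.7249 0.5863; Fz -0.7288 0.4248; Mx -0.0883 0.0105; My 0.6301 0.0364; Mz 0.0491 0.0228; tau1 0.5093 0.0665; tau6 0.0665 0.0112; tauEye 0.0645 0.0594; j1 -0.3393 0.0001; j6 1.0819 0.0001; 
dist 0.10796452106776473 dir 0.1449005754664815
```

>>> {"op": "carry_out", "data": {
  "series": [
    [[0, 0, 0.008, 0, -0.0027, 0, -1], [0, 0, 0.0159, 0.0001, -0.0054, 0, -1], [0, 0, 0.0159, 0.0001, -0.0054, 0, -1]]
  ]
}}

```text
t: 15.75
tool_pos: [0.4673, -0.0352, 0.0821]
tcp_rot: [0.998, 0.062, -0.0, 0.0]
contact_force: [-3.1, -0.7, -1.2]
opening: 0.0107
grip_force: 40.0
```

```bash
python3 tq.py 4
```

```text
t 15.9 grip 40.00505447387695 0.010879229953932396
x 0.4672 0.0; y -0.0352 0.0; z 0.0821 0.0; yaw 0.1246 0.0001; Fx -3.0046 0.1006; Fy -0.9492 0.2221; Fz -0.6036 0.4082; Mx -0.1138 0.014; My 0.626 0.0098; Mz 0.0333 0.0205; tau1 0.4789 0.0679; tau6 0.0626 0.0112; tauEye 0.0962 0.0331; j1 -0.334 0.0001; j6 1.1122 0.0001; 
dist 0.10792504269205203 dir 0.11979133186514872
```

>>> {"op": "carry_out", "data": {
  "series": [
    [[0, 0, 0.008, 0, -0.0027, 0, -1], [0, 0, 0.0159, 0.0001, -0.0054, 0, -1], [0, 0, 0.0159, 0.0001, -0.0054, 0, -1]]
  ]
}}

```text
t: 16.27
tool_pos: [0.4669, -0.0325, 0.0821]
tcp_rot: [0.999, 0.05, -0.0, 0.0]
contact_force: [-3.6, -0.4, -0.8]
opening: 0.0104
grip_force: 40.0
```

```bash
python3 tq.py 4
```

```text
t 16.425 grip 40.004271268844604 0.010671098783683762
x 0.4669 0.0; y -0.0325 0.0; z 0.0821 0.0; yaw 0.0997 0.0001; Fx -3.2786 0.4853; Fy -0.7039 0.2493; Fz -0.539 0.536; Mx -0.1169 0.0315; My 0.663 0.0156; Mz 0.0343 0.0208; tau1 0.4596 0.068; tau6 0.0586 0.0111; tauEye 0.0765 0.013; j1 -0.3286 0.0001; j6 1.1426 0.0001; 
dist 0.10793530908764395 dir 0.09478499726665524
```

>>> {"op": "carry_out", "data": {
  "series": [
    [[0, 0, 0.008, 0, -0.0027, 0, -1], [0, 0, 0.0159, 0.0001, -0.0054, 0, -1], [0, 0, 0.0159, 0.0001, -0.0054, 0, -1]]
  ]
}}

```text
t: 16.8
tool_pos: [0.4667, -0.0298, 0.0821]
tcp_rot: [0.999, 0.037, -0.0, 0.0]
contact_force: [-2.5, -1.1, -0.4]
opening: 0.0107
grip_force: 40.0
```

```bash
python3 tq.py 4
```

```text
t 16.95 grip 40.003427267074585 0.010868945861248095
x 0.4667 0.0; y -0.0298 0.0; z 0.0821 0.0; yaw 0.0747 0.0; Fx -3.0363 0.5661; Fy -0.6212 0.7499; Fz -0.6126 0.2118; Mx -0.0941 0.023; My 0.7135 0.0087; Mz 0.0382 0.0327; tau1 0.4362 0.0688; tau6 0.0546 0.011; tauEye 0.0822 0.1126; j1 -0.3231 0.0001; j6 1.173 0.0001; 
dist 0.10794821301999115 dir 0.06971387785437208
```

>>> {"op": "carry_out", "data": {
  "series": [
    [[0, 0, 0.008, 0, -0.0027, 0, -1], [0, 0, 0.0159, 0.0001, -0.0054, 0, -1], [0, 0, 0.0159, 0.0001, -0.0054, 0, -1]]
  ]
}}

```text
t: 17.32
tool_pos: [0.4666, -0.0271, 0.0821]
tcp_rot: [1.0, 0.025, -0.0, 0.0]
contact_force: [-3.4, -1.6, 0.4]
opening: 0.0107
grip_force: 40.0
```

```bash
python3 tq.py 4
```

```text
t 17.475 grip 40.002626180648804 0.010875064339978115
x 0.4666 0.0; y -0.0271 0.0; z 0.0821 0.0; yaw 0.0497 0.0001; Fx -3.7466 0.2746; Fy -1.0369 0.6864; Fz -0.1456 0.3817; Mx -0.0694 0.0197; My 0.7311 0.022; Mz 0.0609 0.03; tau1 0.4092 0.069; tau6 0.0506 0.0109; tauEye 0.1546 0.0662; j1 -0.3175 0.0001; j6 1.2035 0.0001; 
dist 0.10794450530160567 dir 0.044712227902904106
```

>>> {"op": "carry_out", "data": {
  "series": [
    [[0, 0, 0.008, 0, -0.0027, 0, -1], [0, 0, 0.0159, 0.0001, -0.0054, 0, -1], [0, 0, 0.0159, 0.0001, -0.0054, 0, -1]]
  ]
}}

```text
t: 17.85
tool_pos: [0.4665, -0.0244, 0.0821]
tcp_rot: [1.0, 0.012, -0.0, 0.0]
contact_force: [-3.8, -0.8, -0.8]
opening: 0.0107
grip_force: 40.0
```

```bash
python3 tq.py 4
```

```text
t 18.0 grip 40.002100467681885 0.010730195276257936
x 0.4665 0.0; y -0.0244 0.0; z 0.0821 0.0; yaw 0.0248 0.0001; Fx -3.8496 0.2647; Fy -0.5221 0.416; Fz -0.1083 0.5266; Mx -0.0716 0.0205; My 0.7521 0.0256; Mz 0.031 0.0185; tau1 0.3788 0.0699; tau6 0.0466 0.0108; tauEye 0.0792 0.0287; j1 -0.3119 0.0001; j6 1.2342 0.0001; 
dist 0.10794661569315933 dir 0.019614911390922134
```

>>> {"op": "carry_out", "data": {
  "series": [
    [[0, 0, 0.008, 0, -0.0027, 0, -1], [0, 0, 0.0159, 0.0001, -0.0054, 0, -1], [0, 0, 0.0159, 0.0001, -0.0054, 0, -1]]
  ]
}}

```text
t: 18.38
tool_pos: [0.4665, -0.0217, 0.0821]
tcp_rot: [1.0, -0.0, -0.0, 0.0]
contact_force: [-3.2, -0.2, -0.1]
opening: 0.0108
grip_force: 40.0
```

```bash
python3 tq.py 4
```

```text
t 18.525 grip 40.00140309333801 0.010708024237440219
x 0.4665 0.0; y -0.0217 0.0; z 0.0821 0.0; yaw -0.0002 0.0001; Fx -3.9916 0.5932; Fy -0.284 0.5224; Fz -0.4036 0.2098; Mx -0.0572 0.0083; My 0.7519 0.0186; Mz 0.0168 0.0312; tau1 0.3441 0.0702; tau6 0.0425 0.0107; tauEye 0.0498 0.0325; j1 -0.3062 0.0001; j6 1.2648 0.0001; 
dist 0.1079353585271518 dir -0.005431757052098693
```

>>> {"op": "carry_out", "data": {
  "series": [
    [[0, 0, 0.008, 0, -0.0027, 0, -1], [0, 0, 0.0159, 0.0001, -0.0054, 0, -1], [0, 0, 0.0159, 0.0001, -0.0054, 0, -1]]
  ]
}}

```text
t: 18.9
tool_pos: [0.4665, -0.019, 0.0821]
tcp_rot: [1.0, -0.013, -0.0, 0.0]
contact_force: [-4.6, -0.6, -0.6]
opening: 0.0107
grip_force: 40.0
```

```bash
python3 tq.py 4
```

```text
t 19.05 grip 40.00094711780548 0.010901023435986673
x 0.4665 0.0; y -0.019 0.0; z 0.0821 0.0; yaw -0.0252 0.0; Fx -4.66 0.1639; Fy -0.089 0.5538; Fz -0.4143 0.5251; Mx -0.0481 0.0328; My 0.7814 0.0164; Mz -0.0006 0.0407; tau1 0.3057 0.0706; tau6 0.0383 0.0107; tauEye 0.0243 0.0992; j1 -0.3005 0.0001; j6 1.2955 0.0001; 
dist 0.10792831992786836 dir -0.03043017848325705
```

```bash
python3 - <<'E'
from h import *
f=manip.grab_frame("wrist"); p=proj(f,[.5744,-.0223,.11]); print(p)
g=manip.grab_frame("top"); q=proj(g,[.5744,-.0223,.11]).astype(int)
a=f["pixels"][0:130,180:330]; b=g["pixels"][q[1]-30:q[1]+30,q[0]-30:q[0]+30]
cv2.imwrite("pics/c6.png",np.hstack([cv2.resize(a,(460,400),interpolation=2),cv2.resize(b,(330,400),interpolation=2)])[:,:,::-1])
E
```

```text
[255.54187322  39.17808259]
```

View pics/c6.png

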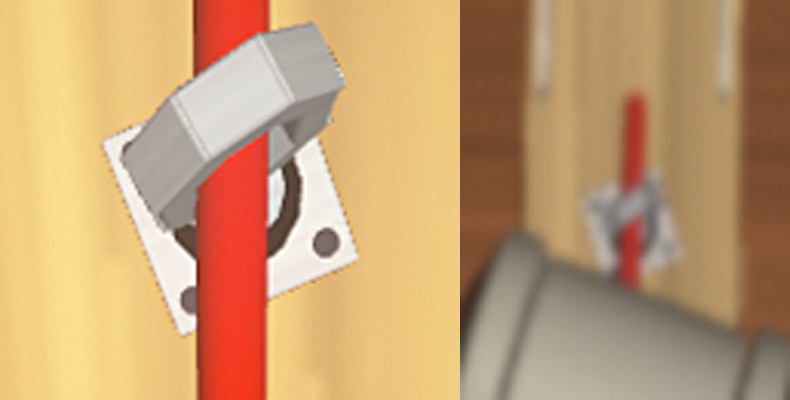

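The left half shows the rod biting in the loop, whose bar now lies about 30° off square to the rod. The eye is turning with the rod and is nearing the plate's square, so I'll continue.

>>> {"op": "carry_out", "data": {
  "series": [
    [[0, 0, 0.008, 0, -0.0027, 0, -1], [0, 0, 0.0159, 0.0001, -0.0054, 0, -1], [0, 0, 0.0159, 0.0001, -0.0054, 0, -1]]
  ]
}}

```text
t: 19.52
tool_pos: [0.4667, -0.0163, 0.0821]
tcp_rot: [1.0, -0.025, 0.0, 0.0]
contact_force: [-4.3, 0.2, 0.0]
opening: 0.0107
grip_force: 40.0
```

```bash
python3 tq.py 5
```

```text
t 19.725 grip 40.00056445598602 0.01043743522222782
x 0.4667 0.0; y -0.0163 0.0; z 0.0821 0.0; yaw -0.0502 0.0; Fx -4.2613 0.2067; Fy -0.3936 0.4124; Fz -0.3714 0.4427; Mx -0.0254 0.0535; My 0.79 0.0327; Mz 0.0132 0.0206; tau1 0.2429 0.0763; tau6 0.0328 0.0098; tauEye 0.081 0.0366; j1 -0.2947 0.0001; j6 1.3263 0.0001; 
dist 0.10789052501701359 dir -0.05528098601898593
```

>>> {"op": "carry_out", "data": {
  "series": [
    [[0, 0, 0.008, 0, -0.0027, 0, -1], [0, 0, 0.0159, 0.0001, -0.0054, 0, -1], [0, 0, 0.0159, 0.0001, -0.0054, 0, -1]]
  ]
}}

```text
t: 20.1
tool_pos: [0.4668, -0.0136, 0.0821]
tcp_rot: [0.999, -0.038, -0.0, 0.0]
contact_force: [-5.6, 0.3, -0.4]
opening: 0.0105
grip_force: 40.0
```

```bash
python3 tq.py 5
```

```text
t 20.3 grip 40.000237226486206 0.010642748385025467
x 0.4668 0.0; y -0.0136 0.0; z 0.0821 0.0; yaw -0.0752 0.0001; Fx -4.8463 0.5619; Fy -0.0937 0.3099; Fz -0.5052 0.2496; Mx -0.0044 0.0275; My 0.8099 0.0193; Mz -0.001 0.0172; tau1 0.2005 0.0776; tau6 0.0288 0.0097; tauEye 0.0511 0.0397; j1 -0.2889 0.0001; j6 1.3571 0.0002; 
dist 0.10790279768770475 dir -0.08031245605998338
```

>>> {"op": "carry_out", "data": {
  "series": [
    [[0, 0, 0.008, 0, -0.0027, 0, -1], [0, 0, 0.0159, 0.0001, -0.0054, 0, -1], [0, 0, 0.0159, 0.0001, -0.0054, 0, -1]]
  ]
}}

```text
t: 20.68
tool_pos: [0.4671, -0.0109, 0.0821]
tcp_rot: [0.999, -0.05, -0.0, 0.0]
contact_force: [-4.3, -0.6, 0.1]
opening: 0.0106
grip_force: 40.0
```

```bash
python3 tq.py 5
```

```text
t 20.875 grip 39.99997615814209 0.010980500181365663
x 0.4671 0.0; y -0.0109 0.0; z 0.0821 0.0; yaw -0.1001 0.0001; Fx -4.848 0.4315; Fy -0.2558 0.284; Fz -0.4994 0.4104; Mx -0.0056 0.0104; My 0.8249 0.0374; Mz 0.0204 0.0116; tau1 0.1564 0.0775; tau6 0.0245 0.0096; tauEye 0.1029 0.0315; j1 -0.283 0.0001; j6 1.388 0.0001; 
dist 0.10789212448768686 dir -0.10543334359230909
```

>>> {"op": "carry_out", "data": {
  "series": [
    [[0, 0, 0.008, 0, -0.0027, 0, -1], [0, 0, 0.0159, 0.0001, -0.0054, 0, -1], [0, 0, 0.0159, 0.0001, -0.0054, 0, -1]]
  ]
}}

```text
t: 21.25
tool_pos: [0.4674, -0.0082, 0.0821]
tcp_rot: [0.998, -0.063, -0.0, 0.0]
contact_force: [-3.7, -0.1, -1.2]
opening: 0.0105
grip_force: 40.0
```

```bash
python3 tq.py 5
```

```text
t 21.45 grip 39.99982416629791 0.010629560733533813
x 0.4674 0.0; y -0.0083 0.0; z 0.0821 0.0; yaw -0.1251 0.0001; Fx -4.5016 0.4609; Fy 0.0949 0.2165; Fz -0.3256 0.6327; Mx 0.0258 0.0258; My 0.8323 0.0285; Mz -0.0049 0.0144; tau1 0.1088 0.0777; tau6 0.0202 0.0096; tauEye 0.0481 0.017; j1 -0.2771 0.0001; j6 1.4188 0.0001; 
dist 0.1079160681185785 dir -0.1304411848374856
```

>>> {"op": "carry_out", "data": {
  "series": [
    [[0, 0, 0.008, 0, -0.0027, 0, -1], [0, 0, 0.0159, 0.0001, -0.0054, 0, -1], [0, 0, 0.0159, 0.0001, -0.0054, 0, -1]]
  ]
}}

```text
t: 21.82
tool_pos: [0.4678, -0.0056, 0.0821]
tcp_rot: [0.997, -0.075, -0.0, -0.0]
contact_force: [-4.3, -0.7, 0.0]
opening: 0.0104
grip_force: 40.0
```

```bash
python3 tq.py 5
```

```text
t 22.025 grip 39.99965965747833 0.010454246591771457
x 0.4678 0.0; y -0.0056 0.0; z 0.0821 0.0; yaw -0.1501 0.0001; Fx -4.8099 0.6803; Fy -0.1447 0.2673; Fz -0.5341 0.3497; Mx 0.0574 0.0231; My 0.8342 0.0214; Mz -0.0119 0.03; tau1 0.059 0.0775; tau6 0.0159 0.0096; tauEye 0.0839 0.0303; j1 -0.2712 0.0001; j6 1.4497 0.0001; 
dist 0.10790397951462016 dir -0.15550677002639232
```

>>> {"op": "carry_out", "data": {
  "series": [
    [[0, 0, 0.008, 0, -0.0027, 0, -1], [0, 0, 0.0159, 0.0001, -0.0054, 0, -1], [0, 0, 0.0159, 0.0001, -0.0054, 0, -1]]
  ]
}}

```text
t: 22.4
tool_pos: [0.4682, -0.0029, 0.0821]
tcp_rot: [0.996, -0.088, -0.0, 0.0]
contact_force: [-5.9, 0.3, -0.9]
opening: 0.0105
grip_force: 40.0
```

```bash
python3 tq.py 5
```

```text
t 22.6 grip 39.999656081199646 0.010795430288048996
x 0.4682 0.0; y -0.0029 0.0; z 0.0821 0.0; yaw -0.1751 0.0001; Fx -4.8412 0.5765; Fy 0.2008 0.197; Fz -0.3667 0.3384; Mx 0.0811 0.0496; My 0.8518 0.0241; Mz -0.012 0.0276; tau1 0.0077 0.0773; tau6 0.0114 0.0096; tauEye 0.0604 0.0357; j1 -0.2652 0.0001; j6 1.4806 0.0001; 
dist 0.10790741171634018 dir -0.18041605157066448
```

>>> {"op": "carry_out", "data": {
  "series": [
    [[0, 0, 0.008, 0, -0.0027, 0, -1], [0, 0, 0.0159, 0.0001, -0.0054, 0, -1], [0, 0, 0.0159, 0.0001, -0.0054, 0, -1]]
  ]
}}

```text
t: 22.98
tool_pos: [0.4688, -0.0003, 0.0821]
tcp_rot: [0.995, -0.1, -0.0, 0.0]
contact_force: [-4.7, -0.5, -0.1]
opening: 0.011
grip_force: 40.0
```

```bash
python3 tq.py 5
```

```text
t 23.175 grip 39.99973475933075 0.010853998526309349
x 0.4688 0.0; y -0.0003 0.0; z 0.0821 0.0; yaw -0.2 0.0001; Fx -5.0448 0.3873; Fy -0.0086 0.5145; Fz -0.5986 0.3722; Mx 0.0816 0.0292; My 0.8697 0.026; Mz -0.0118 0.0282; tau1 0.0017 0.0732; tau6 0.007 0.0103; tauEye 0.1001 0.0428; j1 -0.2593 0.0001; j6 1.5116 0.0001; 
dist 0.10790291396022683 dir -0.20533744949149232
```

>>> {"op": "carry_out", "data": {
  "series": [
    [[0, 0, 0.0064, 0, -0.0022, 0, -1], [0, 0, 0.0127, 0.0001, -0.0043, 0, -1], [0, 0, 0.0127, 0.0001, -0.0043, 0, -1]]
  ]
}}

```text
t: 23.55
tool_pos: [0.4692, 0.0018, 0.0821]
tcp_rot: [0.994, -0.11, -0.0, 0.0]
contact_force: [-5.2, -0.4, -0.7]
opening: 0.0105
grip_force: 40.0
```

```bash
python3 tq.py 6
```

```text
t 23.8 grip 39.9997079372406 0.010396368022959642
x 0.4692 0.0; y 0.0018 0.0; z 0.0821 0.0; yaw -0.2202 0.0; Fx -5.1889 0.3097; Fy -0.2307 0.503; Fz -0.3142 0.5679; Mx 0.0719 0.0243; My 0.9051 0.0196; Mz 0.0214 0.0304; tau1 0.0215 0.0355; tau6 0.0083 0.0075; tauEye 0.1706 0.0614; j1 -0.2546 0.0; j6 1.5365 0.0; 
dist 0.10792790648045077 dir -0.2250224261850863
```

>>> {"op": "carry_out", "data": {
  "series": [
    [[0, 0, 0.0048, 0, -0.0016, 0, -1], [0, 0, 0.0096, 0.0001, -0.0033, 0, -1], [0, 0, 0.0096, 0.0001, -0.0033, 0, -1]]
  ]
}}

```text
t: 24.18
tool_pos: [0.4696, 0.0034, 0.0821]
tcp_rot: [0.993, -0.117, -0.0, 0.0]
contact_force: [-5.9, 0.5, -1.1]
opening: 0.0108
grip_force: 40.0
```

```bash
python3 tq.py 7
```

```text
t 24.475 grip 39.99980807304382 0.010863067160187694
x 0.4695 0.0; y 0.0034 0.0; z 0.082 0.0; yaw -0.2353 0.0; Fx -5.1783 0.5516; Fy -0.0881 0.347; Fz -0.5252 0.3724; Mx 0.0376 0.0349; My 0.9487 0.0368; Mz 0.0112 0.0269; tau1 0.098 0.0292; tau6 0.0092 0.0052; tauEye 0.1533 0.0442; j1 -0.251 0.0; j6 1.5552 0.0001; 
dist 0.10795707559793088 dir -0.2398959331070841
```

>>> {"op": "carry_out", "data": {
  "series": [
    [[0, 0, 0.0048, 0, -0.0016, 0, -1], [0, 0, 0.0096, 0.0001, -0.0033, 0, -1], [0, 0, 0.0096, 0.0001, -0.0033, 0, -1]]
  ]
}}

```text
t: 24.85
tool_pos: [0.4699, 0.0049, 0.082]
tcp_rot: [0.992, -0.125, -0.0, 0.0]
contact_force: [-5.2, -1.8, 0.0]
opening: 0.0108
grip_force: 40.0
```

```bash
python3 tq.py 7
```

```text
t 25.15 grip 39.99991536140442 0.010692189010054181
x 0.4699 0.0; y 0.0049 0.0; z 0.082 0.0; yaw -0.2503 0.0; Fx -5.3263 0.5256; Fy -0.3572 0.7599; Fz -0.1745 0.3265; Mx -0.008 0.0279; My 0.9833 0.0123; Mz 0.0259 0.025; tau1 0.1774 0.0289; tau6 0.0134 0.0052; tauEye 0.208 0.0794; j1 -0.2474 0.0; j6 1.5739 0.0; 
dist 0.10796966387598675 dir -0.2546088205662477
```

>>> {"op": "carry_out", "data": {
  "series": [
    [[0, 0, 0.008, 0, -0.0027, 0, -1], [0, 0, 0.0159, 0.0001, -0.0054, 0, -1], [0, 0, 0.0159, 0.0001, -0.0054, 0, -1]]
  ]
}}

```text
t: 25.52
tool_pos: [0.4706, 0.0074, 0.082]
tcp_rot: [0.991, -0.137, -0.0, 0.0]
contact_force: [-6.0, -0.4, -0.6]
opening: 0.0104
grip_force: 40.0
```

```bash
python3 tq.py 9
```

```text
t 25.925 grip 40.000433921813965 0.010606946121337548
x 0.4706 0.0; y 0.0074 0.0; z 0.082 0.0; yaw -0.2752 0.0; Fx -5.6304 0.3979; Fy -0.5069 0.3431; Fz -0.2814 0.3233; Mx -0.0554 0.022; My 1.0051 0.0325; Mz 0.0134 0.0188; tau1 0.3053 0.0445; tau6 0.0259 0.0077; tauEye 0.2335 0.0353; j1 -0.2415 0.0; j6 1.6048 0.0; 
dist 0.10799953300174886 dir -0.2789018602220289
```

```bash
python3 - <<'E'
from h import *
f=manip.grab_frame("wrist"); s=manip.sense(); save(f,"w7.png")
y=Ro.from_quat(s["tcp_rot"]).apply([1,0,0]); print("tool yaw",np.arctan2(y[1],y[0]))
m=line(f); z=s["tool_pos"][2]+.019
P=[]
for r in range(95,230,3):
    xs=np.nonzero(m[r])[0]
    P.append(ray(f,((xs.min()+xs.max())/2,r),z)[:2])
P=np.array(P); k=np.polyfit(P[:,0],P[:,1],1); print("rod yaw",np.arctan(k[0]),"resid",np.std(P[:,1]-np.polyval(k,P[:,0])))
d=np.array([1,k[0]])/np.hypot(1,k[0]); n=np.array([-d[1],d[0]]); o=np.array([0,k[1]])
print("lat of grip",(s["tool_pos"][:2]-o)@n,"lat of eye",(np.array([.5744,-.0223])-o)@n)
cv2.imwrite("pics/c7.png",cv2.resize(f["pixels"][0:130,180:330],(690,598),interpolation=2)[:,:,::-1])
E
```

```text
tool yaw -0.27524689262687185
rod yaw -0.2736650348732199 resid 9.597667683820239e-05
lat of grip 1.3064556147715617e-05 lat of eye -0.0005512965398302923
```

View pics/c7.png

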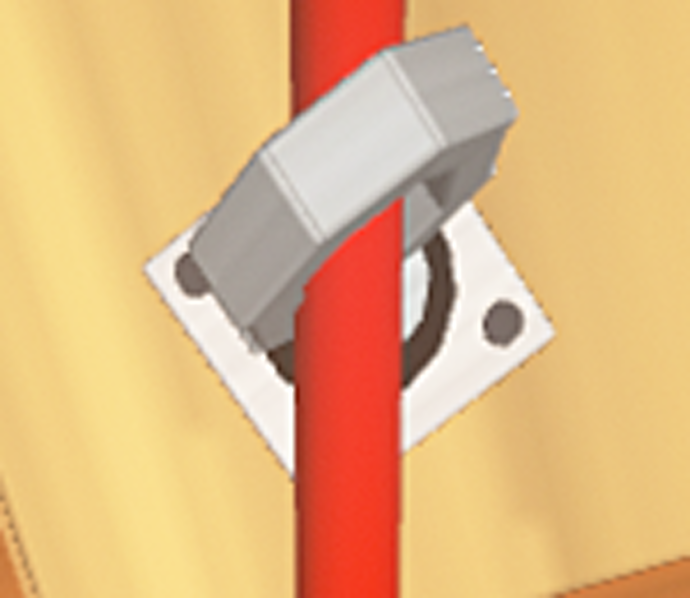

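The picture shows the rod straight in the pads. The loop bar has turned about 6° further off square to the rod than before, so the eye itself has stopped while the rod tightens its bite. The torque is about 0.22 Nm, and I want a bit more.

>>> {"op": "carry_out", "data": {
  "series": [
    [[0, 0, 0.0064, 0, -0.0022, 0, -1], [0, 0, 0.0127, 0.0001, -0.0043, 0, -1], [0, 0, 0.0127, 0.0001, -0.0043, 0, -1]]
  ]
}}

```text
t: 26.35
tool_pos: [0.4711, 0.0094, 0.082]
tcp_rot: [0.989, -0.147, -0.0, 0.0]
contact_force: [-6.1, -1.5, -0.2]
opening: 0.0105
grip_force: 40.0
```

```bash
python3 tq.py 9
```

```text
t 26.75 grip 40.00134766101837 0.01050912767719835
x 0.4711 0.0; y 0.0094 0.0; z 0.082 0.0; yaw -0.2951 0.0; Fx -5.8622 0.623; Fy -1.2578 0.6189; Fz -0.0428 0.365; Mx -0.1049 0.0156; My 1.0194 0.0419; Mz 0.0246 0.0259; tau1 0.415 0.0347; tau6 0.0368 0.0061; tauEye 0.3404 0.0592; j1 -0.2368 0.0; j6 1.6294 0.0001; 
dist 0.10802080719941874 dir -0.2980989015356036
```

>>> {"op": "carry_out", "data": {
  "series": [
    [[0, 0, 0, 0, 0, 0, -1], [0, 0, 0, 0, 0, 0, -1], [0, 0, 0, 0, 0, 0, -1], [0, 0, 0, 0, 0, 0, -1], [0, 0, 0, 0, 0, 0, -1], [0, 0, 0, 0, 0, 0, -1]]
  ]
}}

```text
t: 27.5
tool_pos: [0.4711, 0.0094, 0.082]
tcp_rot: [0.989, -0.147, -0.0, 0.0]
contact_force: [-5.4, -1.2, 0.1]
opening: 0.0107
grip_force: 40.0
```

```bash
python3 tq.py 14
```

```text
t 28.15 grip 40.00135123729706 0.010747032613567856
x 0.4712 0.0; y 0.0094 0.0; z 0.082 0.0; yaw -0.2951 0.0; Fx -6.062 0.4621; Fy -1.093 0.4794; Fz -0.2484 0.4135; Mx -0.1013 0.0263; My 1.0402 0.0196; Mz 0.0243 0.0221; tau1 0.3892 0.0001; tau6 0.035 0.0; tauEye 0.3295 0.0526; j1 -0.2368 0.0; j6 1.6294 0.0; 
dist 0.10801409109095805 dir -0.29815303168214624
```

>>> {"op": "carry_out", "data": {
  "series": [
    [[0, 0, -0.032, 0.0003, 0.0108, 0, -1], [0, 0, -0.0955, 0.0024, 0.0323, 0, -1], [0, 0, -0.191, 0.0096, 0.0638, 0, -1], [0, 0, -0.2865, 0.0215, 0.094, 0, -1], [0, 0, -0.382, 0.0377, 0.122, 0, -1], [0, 0, -0.382, 0.0377, 0.122, 0, -1], [0, 0, -0.382, 0.0377, 0.122, 0, -1]]
  ]
}}

```text
t: 29.02
tool_pos: [0.4726, -0.0541, 0.0825]
tcp_rot: [0.989, 0.151, 0.001, 0.0]
contact_force: [-1.1, 1.0, -0.5]
opening: 0.0107
grip_force: 40.0
```

```bash
python3 tq.py 6; python3 - <<'E'
from h import *
f=manip.grab_frame("wrist"); save(f,"w8.png")
cv2.imwrite("pics/c8.png",cv2.resize(f["pixels"][0:130,180:330],(690,598),interpolation=2)[:,:,::-1])
E
```

```text
t 29.275 grip 40.001651644706726 0.011013399505397667
x 0.4721 0.0002; y -0.0539 0.0001; z 0.0823 0.0001; yaw 0.3038 0.0009; Fx -0.3702 0.5004; Fy 0.1932 0.4587; Fz -0.4238 0.3663; Mx 0.0137 0.0282; My 0.0333 0.0333; Mz -0.0101 0.0275; tau1 -0.1584 0.1214; tau6 0.0147 0.0072; tauEye -0.0415 0.0521; j1 -0.3689 0.0001; j6 0.898 0.0008; 
dist 0.1070653473952416 dir 0.29930999045359796
```

View pics/c8.png

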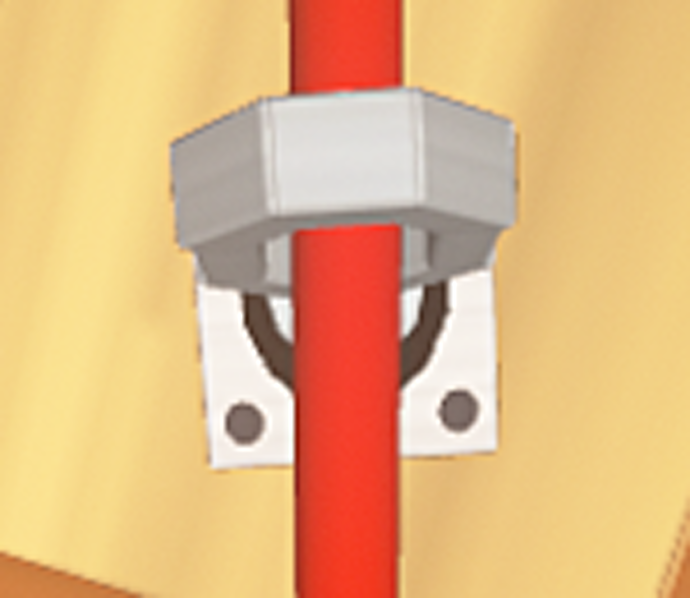

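The eye stands square to the rod, centred at (345,150) with free gaps on both sides. It is home and unloaded, so I'll draw the rod out.

>>> {"op": "carry_out", "data": {
  "series": [
    [[0, 0, 0, -0.03, 0, 0, -1], [0, 0, 0, -0.06, 0, 0, -1], [0, 0, 0, -0.09, 0, 0, -1], [0, 0, 0, -0.12, 0, 0, -1], [0, 0, 0, -0.15, 0, 0, -1], [0, 0, 0, -0.18, 0, 0, -1], [0, 0, 0, -0.18, 0, 0, -1], [0, 0, 0, -0.18, 0, -0.06, -1], [0, 0, 0, -0.18, 0, -0.12, -1], [0, 0, 0, -0.18, 0, -0.12, -1]]
  ]
}}

```text
t: 30.58
tool_pos: [0.3878, -0.0822, 0.1443]
tcp_rot: [0.988, 0.152, 0.002, 0.002]
contact_force: [-0.1, 0.2, -0.7]
opening: 0.0107
grip_force: 40.0
```

```bash
python3 - <<'E'
from h import *
for c in("top","scene"):
    f=manip.grab_frame(c); s=manip.sense()
    if c=="top": print(s["t"],s["tool_pos"],s["contact_force"],s["opening"])
    for th in("plate","eye"):
        r=manip.tip_of(c,th)[:1]
        for q in r: print(c,th,q["score"],np.round(q["pixel"],1))
y=Ro.from_quat(s["tcp_rot"]).apply([1,0,0]); print(np.arctan2(y[1],y[0]))
f=manip.grab_frame("wrist"); m=line(f); P=[]
for r in range(95,230,3):
    xs=np.nonzero(m[r])[0]; P.append(ray(f,((xs.min()+xs.max())/2,r),s["tool_pos"][2]+.019)[:2])
P=np.array(P);k=np.polyfit(P[:,0],P[:,1],1);print("rod yaw",np.arctan(k[0]))
ys,xs=np.nonzero(m[300:,200:310]); e=ray(f,(xs.mean()+200,ys.max()+300),s["tool_pos"][2]+.019); print("rear end",e,np.linalg.norm(e[:2]-s["tool_pos"][:2]))
t=[.524,.2527];a=.165
for d,z in((.048,.12),(.048,.0335)):
    p=[t[0]-d*np.cos(a),t[1]-d*np.sin(a),z]; print(p,go(p,a))
E
```

```text
30.625 [ 0.38660852 -0.08157878  0.1425556 ] [-0.2613692   0.37638885 -0.53859538] 0.010732285373638906
top plate 0.75 [259.2 179.6]
top eye 0.55 [260.9 177.4]
scene plate 0.84 [254.4 215.8]
0.3049095846082894
rod yaw -0.41313557264169437
rear end [ 0.32141673 -0.10154825  0.15962694] 0.06693269502061445
[np.float64(0.47665191894337533), np.float64(0.2448158881124569), 0.12] [-0.001, 0.001, 0.0891, 0.37, -0.5663, 0.0423]
[np.float64(0.47665191894337533), np.float64(0.2448158881124569), 0.0335] [-0.001, 0.001, 0.0891, 0.3703, -0.5661, 0.2153]
```

>>> {"op": "carry_out", "data": {
  "series": [
    [[0, 0, 0.089, 0.37, -0.566, 0, -1], [0, 0, 0.089, 0.37, -0.566, 0, -1], [0, 0, 0.089, 0.37, -0.566, 0, -1], [0, 0, 0.089, 0.37, -0.566, 0, -1], [0, 0, 0.089, 0.37, -0.566, 0, -1], [0, 0, 0.089, 0.37, -0.566, 0, -1], [0, 0, 0.089, 0.37, -0.566, 0.044, -1], [0, 0, 0.089, 0.37, -0.566, 0.044, -1], [0, 0, 0.089, 0.37, -0.566, 0.044, -1], [0, 0, 0.089, 0.37, -0.566, 0.044, -1]]
  ]
}}

```text
t: 32.17
tool_pos: [0.478, 0.2439, 0.121]
tcp_rot: [0.997, 0.082, 0.001, -0.0]
contact_force: [-0.7, 0.8, -0.2]
opening: 0.0106
grip_force: 40.0
```

```bash
python3 - <<'E'
from h import *
manip.grab_frame("top");manip.grab_frame("top"); f=manip.grab_frame("wrist"); s=manip.sense(); print(s["t"],s["tool_pos"])
y=Ro.from_quat(s["tcp_rot"]).apply([1,0,0]); yaw=np.arctan2(y[1],y[0]); print("yaw",yaw)
g=s["tool_pos"]+[0,0,.019]
m=line(f); n,l,st,_=cv2.connectedComponentsWithStats(m); print([st[k].tolist() for k in range(1,n) if st[k,4]>60])
for d in(-.062,.03,.158): print(proj(f,g+d*y))
q=manip.silhouettes("wrist","rack")
for c in ("wrist","top"):
    for q in manip.tip_of(c,"rack")[:1]: print(c,q["score"],ray(f if c=="wrist" else manip.grab_frame("top"),q["pixel"],0))
fs=manip.grab_frame("scene"); m=line(fs); p=proj(fs,g+.158*y); n,l,st,_=cv2.connectedComponentsWithStats(m); print("scene tip pred",p,[st[k].tolist() for k in range(1,n) if 60<st[k,4]<900])
p=[.4767,.2448]; print(go(p+[.0335],.165),go(p+[.0300],.165))
E
```

```text
32.325 [0.47782335 0.24404731 0.12073937]
yaw 0.16456060265924685
[[243, 0, 25, 283, 6126], [246, 313, 19, 26, 446]]
[254.43460548 331.9865963 ]
[254.16861636 195.73469935]
[253.63296515 -78.65055964]
wrist 0.94 [0.52711269 0.25089675 0.        ]
scene tip pred [370.42695148 188.18302068] [[328, 16, 33, 13, 236], [236, 22, 80, 12, 98], [391, 26, 13, 16, 90], [339, 144, 34, 46, 265], [245, 275, 51, 14, 129]]
[-0.0001, -0.0002, -0.0, -0.0015, -0.0015, 0.1736] [-0.0001, -0.0002, -0.0, -0.0015, -0.0015, 0.1806]
```

>>> {"op": "carry_out", "data": {
  "series": [
    [[0, 0, 0, -0.002, -0.0015, 0.06, -1], [0, 0, 0, -0.002, -0.0015, 0.12, -1], [0, 0, 0, -0.002, -0.0015, 0.155, -1], [0, 0, 0, -0.002, -0.0015, 0.17, -1], [0, 0, 0, -0.002, -0.0015, 0.18, -1], [0, 0, 0, -0.002, -0.0015, 0.18, -1], [0, 0, 0, -0.002, -0.0015, 0.18, -1]]
  ]
}}

```text
t: 33.4
tool_pos: [0.477, 0.245, 0.0309]
tcp_rot: [0.997, 0.082, 0.001, -0.0]
contact_force: [1.5, 0.5, -0.8]
opening: 0.0107
grip_force: 40.0
```

```bash
python3 -c "
from h import *
s=manip.sense();print(s['t'],s['tool_pos'],s['contact_force'],s['moment'])"
```

```text
33.4 [0.4769885  0.24500604 0.03091932] [ 1.49757293  0.51427511 -0.84013441] [-0.01304196  0.01080933  0.01589733]
```

>>> {"op": "carry_out", "data": {
  "series": [
    [[0, 0, 0, 0, 0, 0.001, -0.7], [0, 0, 0, 0, 0, 0.001, -0.6], [0, 0, 0, 0, 0, 0.001, -0.3], [0, 0, 0, 0, 0, 0.001, 0], [0, 0, 0, 0, 0, 0.001, 0.3], [0, 0, 0, 0, 0, 0.001, 0.3], [0, 0, 0, 0, 0, -0.06, 0.3], [0, 0, 0, 0, 0, -0.16, 0.3], [0, 0, 0, 0, 0, -0.28, 0.3], [0, 0, 0, 0, 0, -0.28, 0.3]]
  ]
}}

```text
t: 34.65
tool_pos: [0.4801, 0.2459, 0.1761]
tcp_rot: [0.997, 0.083, 0.006, -0.001]
contact_force: [0.2, -0.0, -1.1]
opening: 0.0597
grip_force: 0.0
```

```bash
python3 - <<'E'
from h import *
manip.grab_frame("top"); f=manip.grab_frame("wrist"); s=manip.sense(); print(s["t"],s["tool_pos"],s["opening"],s["grip_force"],s["contact_force"])
print(rodends(f,.0485)); 
for q in manip.tip_of("wrist","rod")[:1]: print(ray(f,q["pixel"],.0485))
fs=manip.grab_frame("scene")
for a in(-.11,.11): print(proj(fs,[.524+a*np.cos(.165),.2527+a*np.sin(.165),.0485]))
n,l,st,_=cv2.connectedComponentsWithStats(line(fs)); print([st[k].tolist() for k in range(1,n) if 60<st[k,4]<900])
for th in("plate","eye","eye_top"):
    for q in manip.tip_of("scene",th)[:1]: print(th,q["score"],q["pixel"])
# eye mask from top, for orientation
E
```

```text
34.75 [0.4764141  0.24484914 0.17030141] 0.05973052415679908 0.0 [-0.56578584 -0.25877505 -0.64867568]
(np.float64(0.1625756268637557), array([0.41547866, 0.23504681]), array([0.63450367, 0.27097201]), np.float64(0.22195173670312887))
[0.527338  0.2498001 0.0485   ]
[323.56956242 153.84499007]
[363.850982   210.28315283]
[[236, 20, 92, 14, 115], [314, 24, 26, 30, 223], [378, 31, 26, 16, 161], [323, 153, 44, 58, 271], [245, 275, 51, 14, 130]]
plate 0.81 [252.1, 211.5]
eye 0.64 [249.2, 203.9]
eye_top 0.62 [250.9, 192.6]
```

```bash
python3 -c "
from station import manip
print(manip.hand_in())"
```

```text
the job is handed in; nothing more can be done
None
```

I turned the eye clockwise to its stop, held it there for about 2 s at roughly 0.3 Nm (estimated from noisy force readings, roughly 0.26 to 0.34), drew the rod out, laid it back in the rack and handed the job in at about 35 s; I did not look closely at the eye's angle again after drawing the rod out.

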